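# Sort the stripped gearbox's parts into their trays

## Task

Sort the parts of the stripped gearbox: both drive spindles into the long narrow tray, both ball bearings into the nearly square tray, and the bronze worm wheel, hub up, into the round dish. Set each part down, without dropping it, so that it lies flat on the tray's floor, not on the rim or on another part, and leave the filter and the wrench where they are.

Things in the scene. Friction and masses are not known exactly. Their poses are not given: they have to be found in the camera images.
- spindle_tray: The spindle tray: the long narrow rectangular tray, 100 mm along its x by 250 mm along its y outside (92 x 242 inside), plain light-grey aluminium, fixed to the bench, 14 mm high, with a 4 mm floor and a low 4 mm thick rim standing 10 mm above the floor; origin at the centre of its underside (z = 0 at the bench), z up.
- bearing_tray: The bearing tray: the nearly square tray, 130 mm along its x by 150 mm along its y outside (122 x 142 inside), plain light-grey aluminium, fixed to the bench, 14 mm high, with a 4 mm floor and a low 4 mm thick rim standing 10 mm above the floor; origin at the centre of its underside (z = 0 at the bench), z up.
- gear_dish: The gear dish: the round dish, 132 mm across outside (124 inside), plain light-grey aluminium, fixed to the bench, 14 mm high, with a 4 mm floor and a low 4 mm thick rim standing 10 mm above the floor; origin at the centre of its underside (z = 0 at the bench), z up; its yaw means nothing.
- large_bearing: Large ball bearing: flat bright steel ring with a dark rubber seal, outside 52 mm, bore 25 mm, 15 mm thick, 0.13 kg; starts lying flat on the bench. Origin at its middle (7.5 mm above what it lies on), z along its axis; its yaw means nothing.
- small_bearing: Small ball bearing: like the large one, outside 40 mm, bore 17 mm, 14 mm thick, 0.07 kg; starts lying flat on the bench. Origin at its middle (7 mm above what it lies on), z along its axis; its yaw means nothing.
- spindle_a: Drive spindle: bright steel bar 100 mm long, its middle 56 mm a 22 mm square block, with a round 16 mm journal 22 mm long at each end, about 0.28 kg; starts lying on a flat of the square. Origin at its middle (11 mm above what it lies on), x along its length.
- spindle_b: A second drive spindle, identical to spindle_a.
- gear: Worm wheel of bronze: toothed disc 62 mm across and 16 mm thick, with a round hub 26 mm across standing 22 mm above the disc (38 mm in all), about 0.35 kg; starts on its disc with the hub up. Origin at the centre of its underside, z up through the hub.
- filter: Bystander: upright pleated oil-filter cartridge, 62 mm across, 80 mm high, loose; origin at the centre of its underside. Not to be moved.
- wrench: Bystander: flat steel wrench about 150 mm long lying loose on the bench along its x; origin near its middle, on the underside. Not to be moved.
Things that resemble listed ones, but are neither listed nor needed, are in the scene too. What is shaped like the large_bearing but blue or purple is not meant.

How it is judged:
By the outcome, as a careful person would: the job done as asked, in the order asked, and still so for the second after the job is handed in, with the robot touching nothing.
It also fails if it takes over 112 s, if anything falls off the work surface, if the arm or the gripper's body presses on something with over 40 N, if the wrist force passes 120 N, or if a joint passes its speed limit or range.

## Robot

A 6-joint arm with a two-finger parallel gripper is mounted at the origin on the work surface. World frame = base frame: x ahead of the robot, y to its left, z up, the work surface at z = 0. Lengths are in m, angles in degrees, forces in N, time in s.
With the tool pointing down it reaches from about 0.325 to 0.775 m from the base axis. Payload 5.5 kg.
Tool frame: the origin (TCP) lies at the centre of the arm's flange, where the gripper is bolted on; the fingertips stand 182 mm ahead of it and the grasp point (between the pads) lies 163 mm ahead of it; z points along the fingers, y is the direction in which the jaws open and shut (so a half turn about z gives the same grasp; the last joint's range is limited). The gripper opens to 88 mm and grips with 3 to 60 N. Pads are 20 mm wide; open, the fingers measure 115 mm over their backs; the gripper's body (75 mm by 178 mm) begins 61 mm behind the grasp point.
Start: joints at [69.746, 5.22, 70.514, -0, 104.267, -3.249], TCP at [0.175, 0.574, 0.405] pointing down, gripper open.
Joint ranges: [-164.24, 164.24], [-49.07, 125.15], [9.68, 141.18], [-86.29, 266.29], [3.28, 154.24], [-151.56, 151.56]. Speed limits (degrees/s): [147.25, 147.25, 172.46, 180, 180, 180].

## Interface

Orientations are given as [roll, pitch, yaw] about the fixed x, y, z axes, in that order (R = Rz(yaw) Ry(pitch) Rx(roll)).
In Python, from station import r gives the robot as it stands. The module is installed in compiled form; this text tells all that it offers. Calls block until the motion is done:
- r.reach(position, orientation): joint-space move of the TCP to a pose.
- r.servo_line(position, rotation=None, speed=0.15): straight line of the TCP; rotation=None keeps the orientation; speed is the mean speed in m/s.
- r.move_joints(angles): joint-space move.
- r.let_go() and r.grab(squeeze=None): open the fingers fully, or close them until they stop; squeeze is the grip in N (None keeps the last).
- r.wait(seconds).
- r.inverse_kinematics(position, orientation): joint angles nearest the present ones, or None.
- r.sense(): the state.
- r.snapshot(name): name is "scene" or "top" or "wrist"; returns a dict with "frame" (480x640x3 uint8, red, green, blue), "fx", "fy", "cx", "cy" (pixels), "R" (3x3) and "t" (3): a world point X has camera coordinates R X + t. Camera axes: x right, y down, z forward; pixel columns grow to the right and rows downward; lengths in m; the calibration is good to about 2 mm. A picture is of the moment at which its call begins. There is no depth.
A pose or a line that the arm cannot do raises r.IKError and nothing moves.
- r.hand_in(): hands the job in, once; it reports no verdict.
The state is a dict: "clock": time; "joints": joint angles; "joint_vel": joint speeds; "joint_torque": joint torques, N m; "tcp_pos": TCP position; "orientation": TCP orientation; "contact_force": force on the tool from outside, world axes, zero at the start; "torque": the same for the moment, N m; "opening": finger opening in m.
Only numpy, scipy, OpenCV 4.12 (cv2) and the standard library are available. Lean on these libraries where they do the work, as an engineer would, in place of code of your own. Each camera call takes 0.05 s, during which the arm holds its last target. There are 200 camera calls.

## Working session

There is one attempt and no reset: what is moved stays moved. The work goes in short steps, each a Python script; the robot and the scene stay as the last script left them, time stands still between calls to the robot, and variables do not carry over. Pictures are saved under pics/ and viewed, about 12 in all and at most 16, crops included, and the job is handed in when it is done.

```bash
mkdir -p pics; cat > h.py <<'E'
import numpy as np, cv2
from station import r
def snap(n,f):
    s=r.snapshot(n); cv2.imwrite('pics/'+f+'.png',s['frame'][:,:,::-1]); np.savez('pics/'+f+'.npz',**s); return s
def world(f,u,v,z):
    s=np.load('pics/'+f+'.npz'); R=s['R'];t=s['t']
    d=R.T@np.array([(u-s['cx'])/s['fx'],(v-s['cy'])/s['fy'],1]); c=-R.T@t
    return c+d*(z-c[2])/d[2]
E
python3 - <<'E'
from h import *
for n in('scene','top'):
    s=snap(n,n+'1'); print(n,-s['R'].T@s['t'],s['fx'])
print(r.sense())
E
```

```text
scene [ 1.06360132 -0.39967971  0.69832334] 479.9317570554751
top [0.41006445 0.00431287 1.04206251] 505.50959070725276
{'clock': 0.1, 'joints': array([ 6.97456348e+01,  5.25692635e+00,  7.05747719e+01, -6.99013374e-04,
        1.04267000e+02, -3.24813474e+00]), 'joint_vel': array([ 0.00353496, -0.08384093, -0.20162804,  0.04357325,  0.01428709,
        0.03241597]), 'joint_torque': array([ 1.86227335e-03, -4.47854984e+01, -4.07572138e+01,  7.00297253e-02,
        2.84066016e-02, -1.26325867e-04]), 'tcp_pos': array([0.17549865, 0.57380497, 0.40364126]), 'orientation': array([-1.79901422e+02, -4.91562795e-03,  1.62993594e+02]), 'contact_force': array([-0.29826792,  0.34996145, -0.20802828]), 'torque': array([ 0.01811431, -0.02530152,  0.01185376]), 'opening': 0.08789579231324221}
```

View pics/top1.png

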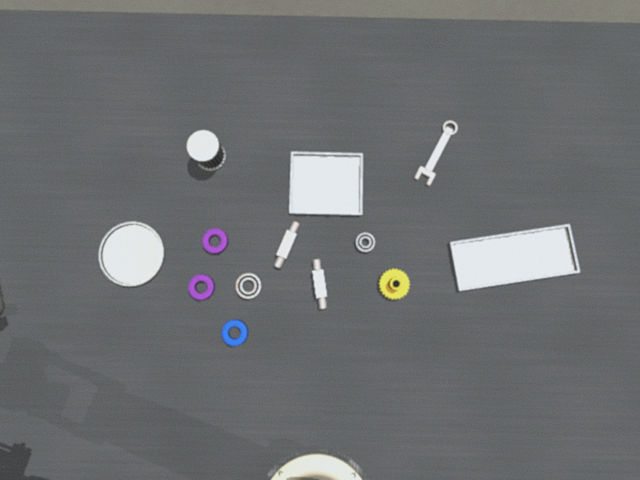

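View pics/scene1.png

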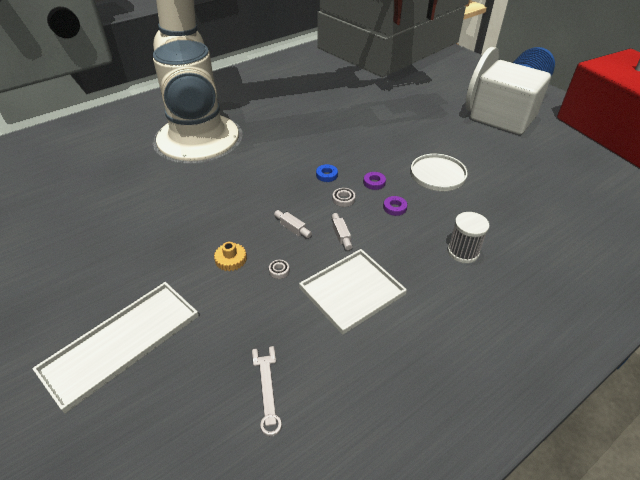

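The top view shows the large bearing at (248,286), the small one at (365,242), spindles at (287,245) and (320,284), and the gear at (395,284). The blue and purple rings are decoys. The trays are at (327,184), (514,258) and (131,254). Next I'll enlarge the parts.

```bash
python3 - <<'E'
from h import *
im=cv2.imread('pics/top1.png'); c=cv2.resize(im[215:345,220:420],None,fx=4,fy=4,interpolation=cv2.INTER_CUBIC); cv2.imwrite('pics/c1.png',c)
W=lambda u,v,z:print(u,v,world('top1',u,v,z).round(4))
g=im.min(2)
_,m=cv2.threshold(g,130,255,cv2.THRESH_BINARY)
n,l,st,ce=cv2.connectedComponentsWithStats(m)
for i in range(1,n):
    if 60<st[i][4]<15000 and st[i][1]>100 and st[i][1]<330:
        p=np.argwhere(l==i)[:,::-1].astype(np.float32); rc=cv2.minAreaRect(p); z=.014 if st[i][4]>1500 else .015
        print(st[i],ce[i].round(1),rc)
        for q in cv2.boxPoints(rc): print('   ',world('top1',*q,z).round(4)[:2])
        print('  c',world('top1',*rc[0],z).round(4))
E
```

```text
[415 120  43  66 713] [436.7 152.4] ((436.8000183105469, 150.89999389648438), (18.335756301879883, 68.87089538574219), 26.56505012512207)
    [ 0.6594 -0.1883]
    [ 0.794  -0.2539]
    [ 0.7768 -0.2884]
    [ 0.6427 -0.2223]
  c [ 0.7177 -0.238   0.015 ]
[186 129  33  32 829] [202.2 145. ] ((202.0, 144.5), (31.0, 32.0), 90.0)
    [0.7537 0.2892]
    [0.7551 0.222 ]
    [0.6882 0.2189]
    [0.6868 0.2855]
  c [0.7208 0.2539 0.015 ]
[ 289  151   75   64 4606] [325.9 182.7] ((325.9148254394531, 182.74806213378906), (73.57191467285156, 62.847408294677734), 1.301952600479126)
    [0.5789 0.0689]
    [0.7122 0.0697]
    [ 0.7119 -0.0844]
    [ 0.5786 -0.0827]
  c [ 0.6448 -0.0071  0.014 ]
[  98  221   66   66 3379] [130.7 253.4] ((130.5, 253.5), (65.0, 65.0), 90.0)
    [0.5546 0.4591]
    [0.5575 0.3259]
    [0.4249 0.3178]
    [0.4222 0.4488]
  c [0.4892 0.3879 0.014 ]
[274 221  26  47 483] [286.2 243.8] ((286.02789306640625, 243.79348754882812), (11.795524597167969, 49.7587890625), 23.629377365112305)
    [0.4733 0.1019]
    [0.5677 0.064 ]
    [0.5584 0.0416]
    [0.4641 0.0797]
  c [0
[... 197 characters left out ...]
-0.5169]
    [ 0.4696 -0.5278]
    [ 0.4266 -0.276 ]
  c [ 0.499  -0.3953  0.014 ]
[356 232  20  20 243] [365.2 241.6] ((365.5, 241.5), (19.0, 19.0), 90.0)
    [ 0.5429 -0.0707]
    [ 0.5437 -0.1096]
    [ 0.5046 -0.1099]
    [ 0.5038 -0.0711]
  c [ 0.5237 -0.0903  0.015 ]
[312 259  15  50 488] [319.4 283.3] ((319.4200134277344, 283.4399719238281), (49.92174530029297, 11.737972259521484), 81.8698959350586)
    [0.4844 0.0221]
    [ 0.4883 -0.0015]
    [ 0.3892 -0.0177]
    [0.3854 0.0056]
  c [0.4365 0.0021 0.015 ]
[235 273  27  26 371] [248.1 285.3] ((248.0, 285.5), (25.0, 26.0), 90.0)
    [0.454  0.1735]
    [0.4551 0.1208]
    [0.4049 0.119 ]
    [0.4039 0.1713]
  c [0.4294 0.1462 0.015 ]
```

View pics/c1.png

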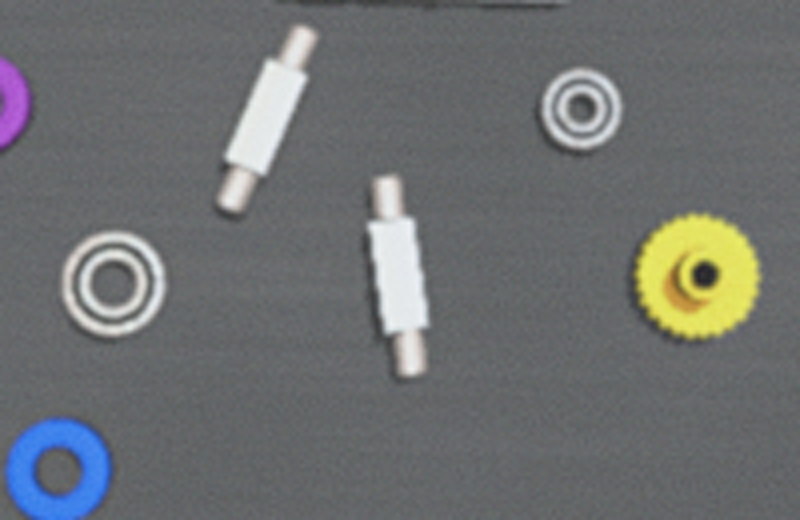

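Sizes match the brief: the rings measure about 52 and 39 mm and the spindles about 101 mm. The spindle tray is only 92 mm wide inside, less than the 115 mm over the open fingers. So I'll grip the spindles high, keeping the fingertips above the rim when I release them. I'm taking the lower spindle first.

```bash
cat >> h.py <<'E'
HZ=.29
def ori(yaw): return [180,0,yaw]
def go(x,y,yaw,z=HZ):
    j1=np.degrees(np.arctan2(y,x)); yaw=j1+90+((yaw-j1-90+90)%180-90)   # keep |j6|<90
    yaw=(yaw+180)%360-180
    r.reach([x,y,z],ori(yaw))
def down(z,speed=.12):
    p=r.sense()['tcp_pos']; x,y=DX
    r.servo_line([x,y,z],speed=speed); r.wait(.2)
    e=z-r.sense()['tcp_pos'][2]                  # take out the arm's sag
    if abs(e)>.0003: r.servo_line([x,y,z+e],speed=.03); r.wait(.2)
    s=r.sense(); print('down',s['tcp_pos'].round(4),s['contact_force'].round(1))
def pick(x,y,yaw,z,sq=30):
    global DX; DX=(x,y)
    go(x,y,yaw); down(z); r.grab(sq); print('open',r.sense()['opening'])
    r.servo_line([x,y,HZ],speed=.2); s=r.sense(); print('lift',s['opening'],s['contact_force'].round(1),s['clock'])
def place(x,y,yaw,z):
    global DX; DX=(x,y)
    go(x,y,yaw); r.servo_line([x,y,z+.02],speed=.2); down(z,.05)
    r.let_go(); r.servo_line([x,y,HZ],speed=.2); print('placed',r.sense()['clock'])
E
python3 - <<'E'
from h import *
go(.436,.002,6.5); snap('wrist','w1'); print(r.sense()['clock'],r.sense()['joints'].round(1))
E
```

```text
2.425 [ -4.1 -20.4 105.5   0.   94.9  79.3]
```

View pics/w1.png

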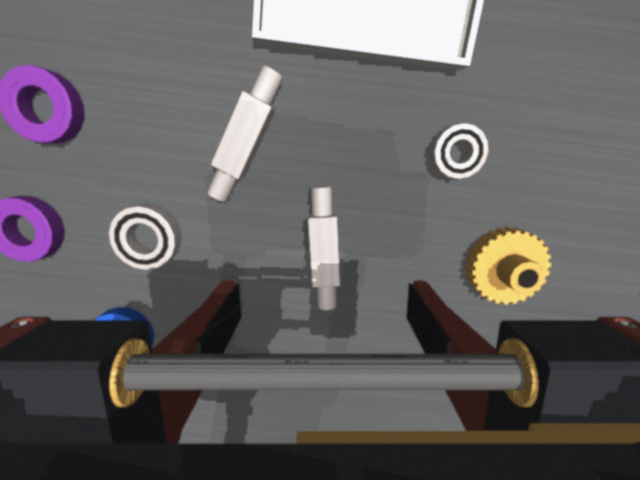

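The wrist view shows this spindle's ends at (321,187) and (327,309), the other's at (269,70) and (218,197), the large bearing at (142,237), the small at (461,151) and the gear disc at (511,266).

```bash
python3 - <<'E'
from h import *
s=r.sense();print(s['tcp_pos'],s['orientation'],s['joints'].round(2))
for a,b in [((321,189),(327,307)),((269,70),(218,197))]:
    p,q=world('w1',*a,.019),world('w1',*b,.019); d=p-q; print((p+q)/2,np.hypot(*d[:2]),np.degrees(np.arctan2(d[1],d[0])))
for u,v,z in[(142,237,.015),(461,151,.014),(511,266,.014)]: print(world('w1',u,v,z))
print('gear top',world('top1',394.3,284,.014), world('top1',*(220+705/4,215+274/4),.038))
E
```

```text
[0.43614818 0.00255947 0.29021365] [-1.79991368e+02 -1.77917801e-02  6.58433584e+00] [-4.1400e+00 -2.0410e+01  1.0551e+02  1.0000e-02  9.4880e+01  7.9280e+01]
[0.43776512 0.00100675 0.019     ] 0.09574352311292555 9.39883307486899
[0.51530197 0.06875652 0.019     ] 0.09546433522931762 -19.460803180706044
[0.43148728 0.14420673 0.015     ]
[ 0.52372888 -0.09026121  0.014     ]
[ 0.44105764 -0.15021628  0.014     ]
gear top [ 0.43853368 -0.14946784  0.014     ] [ 0.43893203 -0.14973304  0.038     ]
```

```bash
python3 - <<'E'
from h import *
pick(.437,.0015,8.5,.194,35)
E
```

```text
down [0.437  0.0015 0.1931] [-0.6 -0.  -0.3]
open 0.021656519321933836
lift 0.021718184926723446 [-0.2 -0.3 -2.4] 5.9333
```

```bash
python3 - <<'E'
s=open('h.py').read()
a=s.index('def down'); b=s.index('def pick')
s=s[:a]+'''def down(z,speed=.12):
    x,y=DX; c=z
    r.servo_line([x,y,c],speed=speed)
    for i in range(5):
        r.wait(.25); e=z-r.sense()['tcp_pos'][2]
        if abs(e)<.0003: break
        c+=e; r.servo_line([x,y,c],speed=.03)
    s=r.sense(); print('down',s['tcp_pos'].round(4),s['contact_force'].round(1),i); return c
'''+s[b:]
a=s.index('def place')
s=s[:a]+'''def place(x,y,yaw,z,tol=.0008):
    """z: TCP height at which the part should just touch"""
    global DX; DX=(x,y)
    go(x,y,yaw); r.servo_line([x,y,z+.02],speed=.2); c=down(z+.001,.06)
    f0=r.sense()['contact_force'][2]
    for i in range(6):
        c-=.0004; r.servo_line([x,y,c],speed=.02); r.wait(.1); s=r.sense()
        if s['contact_force'][2]-f0>2.5 or s['tcp_pos'][2]<z-tol: break
    print('touch',i,s['tcp_pos'].round(4),f0,s['contact_force'].round(1))
    r.let_go(); r.servo_line([x,y,HZ],speed=.2); print('placed',r.sense()['clock'])
'''
open('h.py','w').write(s)
E
python3 - <<'E'
from h import *
place(.5066,-.4534,98.3,.1972)
snap('top','top2'); im=cv2.imread('pics/top2.png'); cv2.imwrite('pics/c2.png',cv2.resize(im[200:310,430:600],None,fx=4,fy=4,interpolation=cv2.INTER_CUBIC))
E
```

```text
down [ 0.5066 -0.4534  0.1983] [ 0.2 -0.6 -1.8] 0
touch 3 [ 0.5066 -0.4534  0.1971] -1.7743084245693326 [-1.   1.3  1.9]
placed 12.25
```

View pics/c2.png

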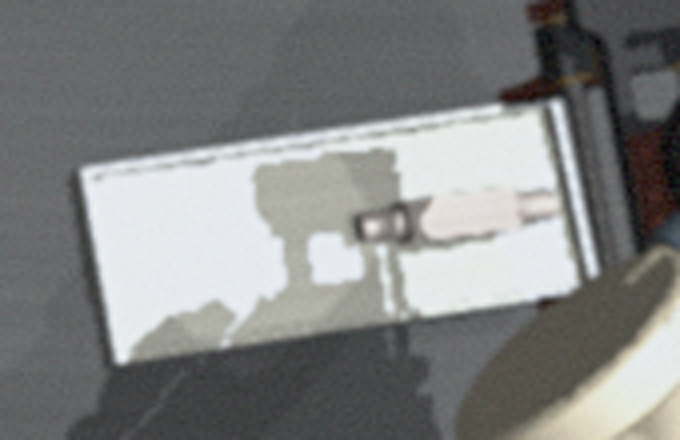

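The first spindle lies straight inside the tray, with its far end about 9 mm off the end rim. Contact was felt at the expected height. Now the second spindle and both bearings.

```bash
python3 - <<'E'
from h import *
pick(.5155,.070,-21,.1933,35)
if .018<r.sense()['opening']<.026: place(.4894,-.3346,98.3,.1973)
E
```

```text
down [0.5155 0.07   0.1933] [ 0.  -0.5  0.1] 2
open 0.021717777157329286
lift 0.021686945372557095 [-0.1 -0.4 -2.8] 18.0583
down [ 0.4894 -0.3347  0.1984] [ 0.3  0.4 -2.9] 0
touch 3 [ 0.4894 -0.3346  0.1973] -2.916268316247004 [-2.3  2.1  3.4]
placed 23.9167
```

```bash
python3 - <<'E'
from h import *
pick(.4305,.145,0,.1843,30)
if abs(r.sense()['opening']-.052)<.003:
    place(.621,-.007,0,.1883)
    pick(.5237,-.0903,0,.1843,25)
    if abs(r.sense()['opening']-.040)<.003: place(.677,-.007,0,.1883)
snap('scene','scene2')
E
```

```text
down [0.4305 0.145  0.1843] [-0.2 -0.   0.9] 2
open 0.05207436034239223
lift 0.051874452769311505 [-0.4  0.6 -0.9] 29.3
down [ 0.621  -0.007   0.1894] [-0.4  0.3 -1.5] 0
touch 3 [ 0.6211 -0.007   0.1883] -1.5262876096067042 [-2.5 -0.2  4.7]
placed 35.7667
down [ 0.5237 -0.0903  0.1843] [ 0.2 -0.3  0. ] 2
open 0.03910724243317786
lift 0.03950485489973181 [ 0.2 -0.2 -1.5] 40.1167
down [ 0.6771 -0.007   0.1894] [-0.3  0.4 -1.2] 0
touch 3 [ 0.677 -0.007  0.188] -1.1544250691593088 [-1.5  0.4  2.1]
placed 45.0667
```

View pics/scene2.png

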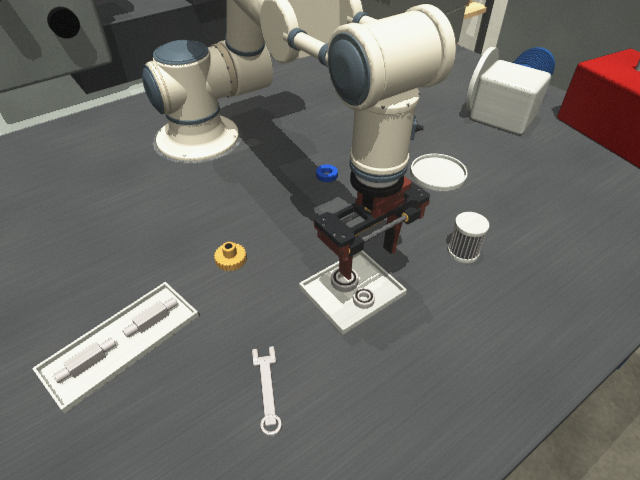

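Both spindles and both bearings lie inside their trays, and the filter and wrench look untouched. The gear is next, gripped by its hub.

```bash
python3 - <<'E'
from h import *
pick(.439,-.1497,0,.2005,35)
if abs(r.sense()['opening']-.026)<.003: place(.489,.388,0,.2045)
r.reach([.35,.0,.42],[180,0,90])
snap('scene','scene3'); snap('top','top3'); print(r.sense()['clock'],r.sense()['tcp_pos'])
E
```

```text
down [ 0.439  -0.1497  0.2005] [-0.8  0.1  0.4] 2
open 0.025248187544318238
lift 0.025237114248907427 [ 0.  -0.2 -5. ] 49.925
down [0.489  0.3881 0.2058] [ 0.7 -0.2 -3.9] 0
touch 4 [0.489  0.388  0.2041] -3.9026232913960164 [-2.8 -2.7  3.7]
placed 56.4583
58.15 [3.50483716e-01 4.03456666e-04 4.19518053e-01]
```

View pics/top3.png

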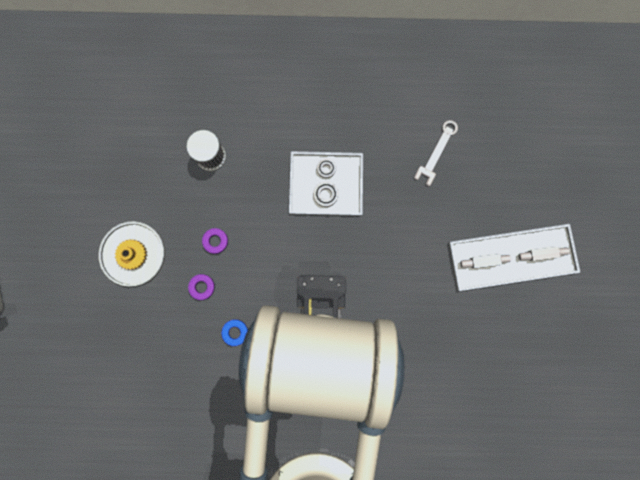

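View pics/scene3.png

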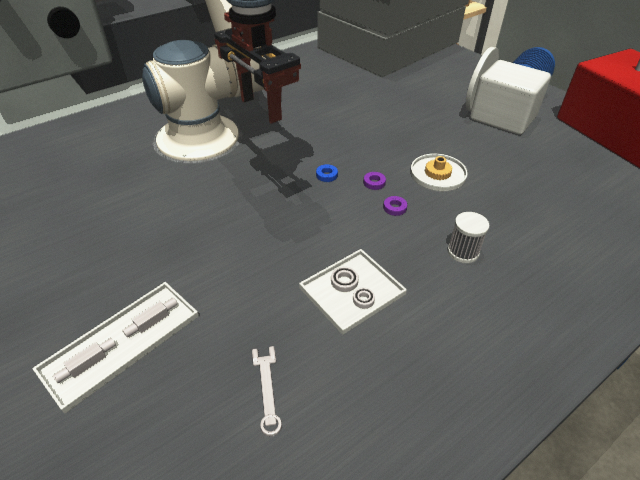

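All five parts lie flat in their trays: the gear at (131,254) in the top view, the bearings at (326,168) and (325,195), and the spindles at (485,261) and (544,254). The filter and wrench are at the same pixels as before, so I'm handing in.

```bash
python3 -c "
from h import *
r.hand_in()"
```

```text
the job is handed in; nothing more can be done
```

All five parts are in their trays, and I handed the job in at about 58 s on the robot's clock (limit 112 s). I set them down in the order asked: both spindles end to end in the long tray, the large then the small bearing in the square tray, and the worm wheel, hub up, in the round dish.

- **Set-down:** each part was lowered until I felt a light contact of about 3–8 N, within 0.5 mm of the expected floor height, before the fingers opened.
- **Final pictures:** the top and scene views show every part lying flat inside its own rim and clear of the others. The filter, wrench and coloured rings look unmoved, and the arm is clear of everything.
- **Disagreements:** two measurements of the same parts differed by about 3 mm and 3°, which did not affect the grasps. On the first descent the arm ended 0.9 mm lower than commanded, so I added a height correction for the rest.

No check failed.

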